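Bring the bearing ball to its seat

ROBOT

A 7-joint arm with a two-finger parallel gripper is mounted at the origin on the work surface. World frame = base frame: x ahead of the robot, y to its left, z up, the work surface at z = 0. Lengths are in m, angles in rad, forces in N, time in s.
With the tool pointing down it reaches from about 0.4 to 0.85 m from the base axis. Payload 10.4 kg.
Tool frame: the origin (TCP) lies at the very end of the fingers, on their centre line; the grasp point (between the pads) lies 19 mm behind it; z points along the fingers, y is the line along which they close (so a half turn about z gives the same grasp; the last joint's range is limited). The gripper opens to 87 mm and grips with 3 to 60 N. Pads are 19 mm wide; open, the fingers measure 117 mm over their backs; the gripper's body (75 mm by 190 mm) begins 51 mm behind the grasp point.
Start: joints at [1.193, 0.332, -0.065, 1.46, 0.022, 1.35, -0.088], TCP at [0.217, -0.586, 0.223] pointing down, gripper open.
Joint ranges: [-2.6, 2.6], [-0.5, 2.12], [-1.47, 1.34], [0.16, 2.42], [-1.27, 4.41], [0.06, 2.06], [-2.6, 2.6]. Speed limits (rad/s): [2.22, 2.22, 2.79, 2.79, 3.14, 3.14, 3.14].

INTERFACE

Orientations are given as a unit quaternion [x, y, z, w].
In Python, from bench import r gives the robot as it stands.
- The arm moves only by the shell command python3 -m crank 'ROWS' [FORCE]. ROWS is JSON, a list that holds one entry, the list of rows, each a list of 5 numbers: the shift along the tool's x, y, z in mm, then the turn about the tool's z in degrees, then the opening, from -1 (shut) to 1 (fully open). A call has 1 to 20 rows; each row is the pose to reach, as a shift and turn from the pose commanded when the call began, along the tool's axes at that moment; what a row does not reach only later rows make up. A row lasts 1/10 s, in which the tool goes at most 50 mm and 8.59 degrees, less where a joint would pass 70% of its speed; a pose out of reach is approached as far as the arm can. A call with a gripper value outside its range is refused whole. The fingers move at their own pace and stop on an object; FORCE is the grip in N (left out, the last holds). Time passes only in rows, so rows that repeat a pose let the fingers close. It gives the time, the measured TCP pose, the force, the opening and the grip force at its end, in the units of the state.
- r.read_state(): the state, without advancing time (a new reading comes with each control period).
- r.camera(name): name is "side" or "top"; returns a dict with "image" (400x640x3 uint8, red, green, blue), "vfov" (degrees; the focal length in pixels is half the picture's height over the tangent of half this angle, whatever the lens; pixels are square), "cx", "cy" (the principal point, pixels), "eye" and "attitude" of the camera in the world. Camera axes: x right, y down, z forward; pixel columns grow to the right and rows downward; lengths in m; the calibration is good to about 2 mm. A picture is of the moment at which its call begins. There is no depth.
- r.close_job(): hands the job in; it is judged then, once.
The state is a dict: "time": time; "joint_positions": joint angles; "joint_vel": joint speeds; "joint_torque": joint torques, N m; "ee_pos": TCP position; "eef_rot": TCP orientation; "ft_force": force on the tool from outside, world axes, zero at the start; "torque": the same for the moment, N m; "width": finger opening in m; "grip_force": force on a finger pad.
Only numpy, scipy, OpenCV 4.12 (cv2) and the standard library are available. Lean on these libraries where they do the work, as an engineer would, in place of code of your own. Each camera call takes 0.05 s, during which the arm holds its last target. There are 200 camera calls.

TASK

Clear the ball seat: take the key that lies across it and hang it by its eye over the free post (the other stand already carries the wide aluminium gauge) so that it lies flat on that stand. Then lift the wooden dish by the grip of its bail, keep it level with the steel ball resting in its middle, and turn it a quarter turn so that its spout points along the seat's loading chute towards the cup, the spout's tip over the chute and a few centimetres above it. Do not tip the ball in and do not put the dish down: finish while holding the dish there, still and level, and leave everything else on the bench where it was.

Things in the scene. Friction and masses are not known exactly. Their poses are not given: they have to be found in the camera images.
- seat: Ball seat, fixed: steel block 80 x 80 x 30 mm, round cup (35 mm wide) in the middle of its top. On its -y side a loading chute 46 mm wide sticks out 44 mm (y -40 to -84 mm): floor at z = 30 mm between two guides along y, their tops at z = 42 mm. Origin at the block's underside centre; +y runs along the chute towards the cup.
- seat_mouth (a point): Point on the seat over the middle of the chute, 62 mm to -y of the cup's axis, level with the tops of the guides (42 mm above the bench). Axes as the seat.
- key: Loose steel key, 134 mm long (x from -69 to +65 mm), 8 mm thick, about 120 g, at first flat on the seat's top (30 mm above the bench). Eye end (-x): a 50 x 30 mm plate; the rest a bar 14 mm wide. On top, in the middle, a dark wooden grip: 36 mm along x, 20 mm wide (y), z from 8 to 32 mm; pinch it across y. Origin: underside, below the grip's centre.
- key_eye (a point): Centre of the key's eye (through hole, 19 mm) at its underside: 44 mm to -x of the key's origin.
- stand_a: The free stand, fixed: wooden base 140 (x) x 50 x 14 mm with one upright steel post, 10 mm thick, 50 mm tall above the base (tip 64 mm above the bench), 48 mm to -x of the base's centre. Laid along the base with its eye on the post, the key lies flat on it. Origin at the base's underside centre.
- stand_a_post (a point): Foot of the free stand's post: on its axis, at the top of the base, 14 mm above the bench. Axes as the stand.
- stand_b: The other stand, the same as the free one but occupied: the gauge hangs on its post. The two stands may change places.
- dish: Loose round wooden dish, 124 mm across, rim 28 mm high, about 0.24 kg; floor a shallow cone (1 in 5) with the loose ball in its middle. A steel bail (6 mm wire) spans it along its x, legs at x = -64 and +64 mm. Spout, 32 mm wide, on the +y side. Origin: underside centre. It starts about a quarter turn counter-clockwise (from above) of where it must point.
- dish_grip (a point): Centre of the bail's dark wooden grip, straight above the dish's middle, 100 mm above the underside: 60 mm along the dish's x, 14 mm wide (y), 18 mm high; pinch it across y.
- dish_spout (a point): Tip of the dish's spout: 82 mm to +y of the dish's centre, 24 mm above its underside (the spout's own underside is at 18 mm).
- dish_middle (a point): Lowest point of the dish's hollow, in the middle, 10 mm above the underside.
- ball_center (a point): Centre of the loose steel ball, 30 mm across, about 0.11 kg, resting in the middle of the dish; it rolls if the dish is tipped or jerked.
- gauge: Bystander: flat aluminium gauge, about 120 x 40 x 10 mm, hanging on the other stand's post. Leave it.
- offcut_a: Bystander: oak offcut 60 x 140 x 20 mm.
- offcut_b: Bystander: small oak offcut 45 x 30 x 18 mm, near the seat.
- pod: Bystander: black suction pod 110 x 110 x 39 mm.
- screwdriver: Bystander: screwdriver lying on the bench.
- glue: Bystander: white glue bottle, 56 mm wide, 130 mm tall.
- wedge: Bystander: dark wood block 50 x 50 x 30 mm.
- ball: The same ball; its origin is on its surface and turns with it: use the centre point instead.

How it is judged:
By the outcome, as a careful person would: the job done as asked, in the order asked, and still so for the second after the job is handed in, while the arm keeps its last pose, push and grip.
It also fails if it takes over 69 s, if anything falls off the work surface, if the arm or the gripper's body presses on something with over 40 N, if the wrist force passes 120 N, or if a joint passes its speed limit or range.

## Working session

There is one attempt and no reset: what is moved stays moved. The work goes in short steps, Python scripts to look and compute and a shell command to move; the robot and the scene stay as the last step left them, time stands still between calls to the robot, and variables do not carry over. Pictures are saved under pics/ and viewed, at most 10 in all, crops included, and the job is handed in when it is done.

```bash
mkdir -p pics; ls; python3 - <<'E'
from bench import r
import cv2
s=r.read_state(); print({k:s[k] for k in('time','ee_pos','eef_rot','width','ft_force')})
for n in('top','side'):
    c=r.camera(n); print(n,{k:c[k] for k in c if k!='image'})
    cv2.imwrite(f'pics/{n}0.png',c['image'][:,:,::-1])
E
```

```text
pics
{'time': 0.0, 'ee_pos': array([ 0.21699375, -0.58569167,  0.22173273]), 'eef_rot': array([ 9.84302441e-01,  1.76488412e-01, -1.47507907e-04, -7.23825928e-04]), 'width': 0.087046920073187, 'ft_force': array([-0.04231823, -0.30887106, -1.04514625])}
top {'vfov': 57.80097446046884, 'cx': 314.0763678374437, 'cy': 197.23443351385714, 'eye': array([0.41442547, 0.11034518, 1.08828499]), 'attitude': array([-0.70334377,  0.70538731, -0.06876806,  0.0548383 ])}
side {'vfov': 54.062946691948554, 'cx': 314.092284330325, 'cy': 197.58476724480724, 'eye': array([ 0.2657093 , -0.59860845,  0.52862586]), 'attitude': array([ 0.84932714, -0.16759887,  0.09877272, -0.4907117 ])}
```

View pics/top0.png

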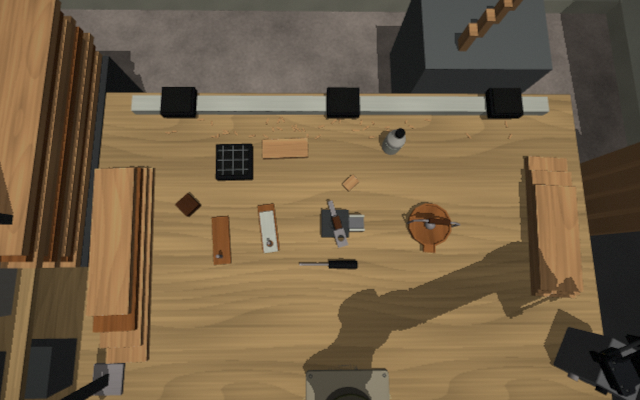

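View pics/side0.png

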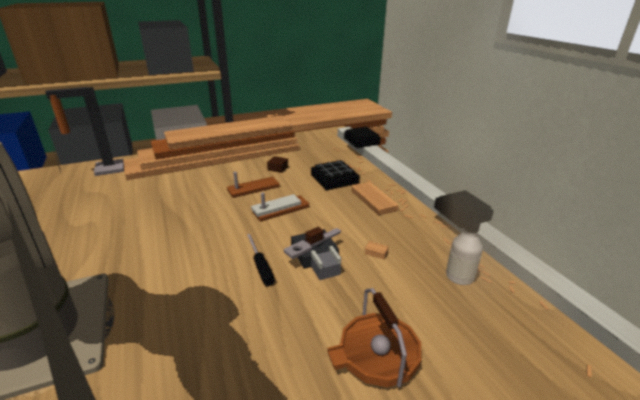

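Top view: image up is world +x and right is −y. The key/seat is near (338,223), the free stand at (221,240) and the occupied one at (268,228). The dish is at (430,224) with its spout at (429,248), and the chute is to the right of the seat at (357,223). The side view shows the same layout: chute at (327,262), spout at (337,357), ball at (381,345).

```bash
cat > h.py <<'E'
import numpy as np, cv2
from scipy.spatial.transform import Rotation as R
from bench import r
class Cam:
    def __init__(s,n):
        c=r.camera(n); s.im=c['image']; s.eye=np.array(c['eye']); s.M=R.from_quat(c['attitude']).as_matrix()
        s.f=s.im.shape[0]/2/np.tan(np.radians(c['vfov'])/2); s.c=np.array([c['cx'],c['cy']])
    def on(s,uv,z):
        uv=np.atleast_2d(uv).astype(float)
        d=np.c_[(uv-s.c)/s.f,np.ones(len(uv))]@s.M.T
        return s.eye+d*((z-s.eye[2])/d[:,2])[:,None]
    def pix(s,p):
        q=(np.atleast_2d(p)-s.eye)@s.M; return q[:,:2]/q[:,2:]*s.f+s.c
def tri(a,ua,b,ub):
    "closest point of two rays, and the gap"
    p,q=a.on(ua,0)[0],b.on(ub,0)[0]; d,e=p-a.eye,q-b.eye
    t=np.linalg.lstsq(np.c_[d,-e],b.eye-a.eye,rcond=None)[0]
    x,y=a.eye+t[0]*d,b.eye+t[1]*e
    return (x+y)/2,np.linalg.norm(x-y)
E
python3 - <<'E'
from h import *
t,s=Cam('top'),Cam('side')
print('base',t.pix([0,0,0]), 'tcp', t.pix(r.read_state()['ee_pos']))
for n,uv,z in[('seat',(338,223),.03),('chute',(357,223),.03),('stand_a',(221,240),.014),('stand_b',(268,228),.02),('dish',(430,224),.028),('spout',(429,248),.024)]:
    p=t.on(uv,z)[0]; print(n,p.round(3),'side pix',s.pix(p).round(0))
a=cv2.resize(t.im[165:275,200:460],(780,330),interpolation=cv2.INTER_CUBIC)
b=cv2.resize(s.im[160:395,220:430],(0,0),fx=1.14,fy=1.14)
cv2.imwrite('pics/c1.png',a[:,:,::-1])
b=cv2.resize(s.im[165:285,220:350],(0,0),fx=4.6,fy=4.6,interpolation=cv2.INTER_CUBIC)
cv2.imwrite('pics/c2.png',b[:,:,::-1])
E
```

```text
base [[347.04988231 413.38091054]] tcp [[610.17112094 347.15605735]]
seat [0.525 0.019 0.03 ] side pix [[315. 244.]]
chute [ 0.525 -0.037  0.03 ] side pix [[326. 259.]]
stand_a [0.477 0.363 0.014] side pix [[252. 184.]]
stand_b [0.512 0.225 0.02 ] side pix [[279. 203.]]
dish [ 0.521 -0.253  0.028] side pix [[380. 343.]]
spout [ 0.451 -0.247  0.024] side pix [[338. 356.]]
```

View pics/c1.png

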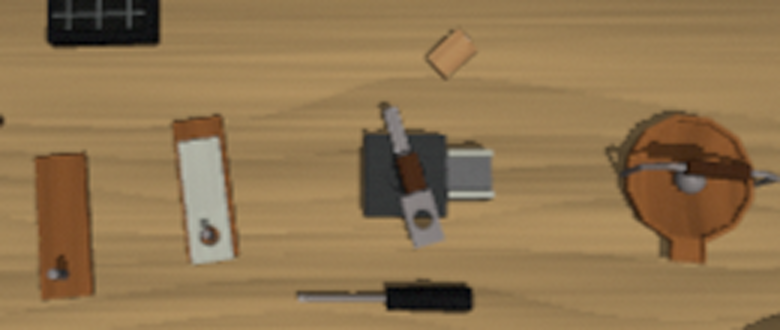

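View pics/c2.png

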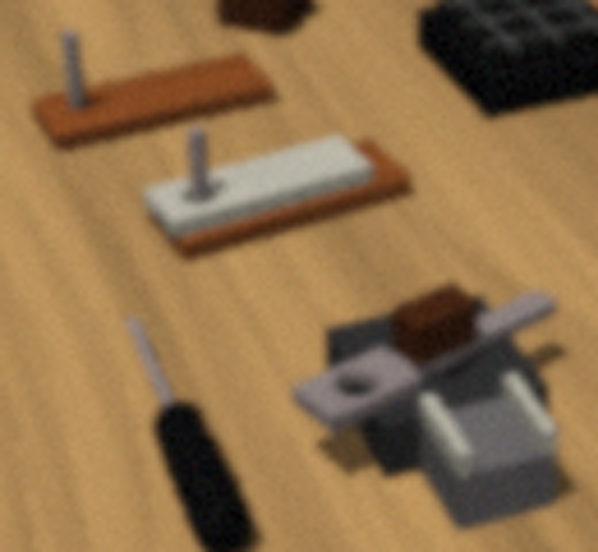

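The zoomed crops confirm it. The key's eye is on the robot side at top crop (423,220)/3, with the bar pointing away. The free stand's post is at its near end, with its foot at about side crop (77,103)/4.6. Next: colour masks and rays.

```bash
cat > m.py <<'E'
from h import *
def blob(c,lo,hi,box):
    x0,y0,x1,y1=box
    hsv=cv2.cvtColor(c.im,cv2.COLOR_RGB2HSV); m=cv2.inRange(hsv,lo,hi); k=np.zeros_like(m); k[y0:y1,x0:x1]=m[y0:y1,x0:x1]
    cs=cv2.findContours(k,cv2.RETR_EXTERNAL,cv2.CHAIN_APPROX_NONE)[0]
    return max(cs,key=cv2.contourArea)[:,0,:]
def rect(p):
    (cx,cy),(w,h),a=cv2.minAreaRect((p[:,:2]*1000).astype(np.float32))
    if w<h: w,h,a=h,w,a+90
    return (round(cx,1),round(cy,1)),(round(w,1),round(h,1)),round((a+90)%180-90,1)
E
python3 - <<'E'
from m import *
t,s=Cam('top'),Cam('side')
hsv=cv2.cvtColor(t.im,cv2.COLOR_RGB2HSV)
for n,(u,v) in dict(stand=(221,235),bench=(300,250),keygrip=(337,223),seat=(325,223),keybar=(332,207),guide=(357,215),dish=(430,238),spout=(429,249),grip=(425,217),gauge=(268,228)).items(): print(n,hsv[v,u],t.im[v,u])
E
```

```text
stand [ 13 173 128] [128  79  41]
bench [ 18 116 156] [156 128  85]
keygrip [ 11 168  73] [73 43 25]
seat [60  5 52] [51 52 51]
keybar [ 11  15 133] [133 128 125]
guide [ 28  26 157] [157 156 141]
dish [ 13 172 110] [110  68  36]
spout [ 13 171 145] [145  90  48]
grip [ 12 178  70] [70 41 21]
gauge [ 32  19 174] [173 174 161]
```

```bash
python3 - <<'E'
from m import *
t,s=Cam('top'),Cam('side')
def two(n,lo,hi,bt,bs,z):
    for c,b in((t,bt),(s,bs)):
        if b is None: continue
        k=blob(c,lo,hi,b); p=c.on(k,z); m=cv2.moments(k.reshape(-1,1,2))
        print(n,rect(p),'ctr',(c.on((m['m10']/m['m00'],m['m01']/m['m00']),z)[0,:2]*1000).round(1))
two('stand',(5,148,60),(16,255,255),(205,205,240,270),(220,170,285,200),.014)
two('keygrip',(0,120,20),(20,255,95),(320,205,350,240),(295,222,330,250),.062)
two('seat',(0,0,20),(180,70,75),(310,205,352,245),None,.03)
two('key',(0,0,95),(180,75,200),(320,190,348,250),None,.038)
two('guide1',(0,0,140),(180,60,255),(349,208,370,221),None,.042)
two('guide2',(0,0,140),(180,60,255),(349,226,370,236),None,.042)
two('dish',(5,140,60),(16,255,255),(400,195,460,260),None,.024)
two('dgrip',(0,120,20),(20,255,88),(412,208,455,230),(365,288,402,330),.109)
# triangulations
print('post tip',tri(t,(216.5,256),s,(235.2,172.6)),'foot side',s.on((236.9,187.3),.014))
print('eye',t.on((200+423/3,165+220/3),.038),s.on((220+357/4.6,165+383/4.6),.038))
print('ball',tri(t,(200+690/3,165+180/3),s,(381,345)))
print('spout tip',t.on((200+687/3,165+262/3),.024), s.on((332,358),.024))
E
```

```text
stand ((478.6, 363.1), (139.4, 49.7), 5.0) ctr [477.6 363.1]
stand ((476.2, 349.4), (142.0, 72.1), 5.5) ctr [476.4 347.5]
keygrip ((523.9, 25.8), (33.2, 20.4), 15.2) ctr [523.7  26. ]
keygrip ((518.1, 8.6), (47.5, 37.2), 14.8) ctr [517.1   8.5]
seat ((523.6, 27.7), (79.6, 76.7), -0.5) ctr [527.3  32. ]
key ((481.8, 13.7), (50.8, 32.2), 17.5) ctr [481.2  13.5]
guide1 ((545.2, -34.2), (38.0, 2.9), 89.9) ctr [545.2 -34.2]
guide2 ((504.5, -34.6), (40.7, 2.9), 89.8) ctr [504.5 -34.6]
dish ((518.3, -250.1), (137.2, 126.7), -44.8) ctr [ 516.1 -253.6]
dgrip ((529.8, -232.3), (101.2, 26.4), 75.7) ctr [ 528.2 -237. ]
dgrip ((515.8, -261.9), (69.4, 26.7), 71.3) ctr [ 513.1 -264.6]
post tip (array([0.43180924, 0.36269656, 0.05775294]), np.float64(0.0032168785522500598)) foot side [[0.43319233 0.35953377 0.014     ]]
eye [[0.47941092 0.01185169 0.038     ]] [[0.48178845 0.00896836 0.038     ]]
ball (array([ 0.5203476 , -0.25483659,  0.02455076]), np.float64(0.003669843959440783))
spout tip [[ 0.43865868 -0.24642171  0.024     ]] [[ 0.44171612 -0.24746123  0.024     ]]
```

```bash
cat > go.py <<'E'
import sys
from h import *
s=r.read_state(); M=R.from_quat(s['eef_rot']).as_matrix(); p=np.array(s['ee_pos'])
yaw=np.degrees(np.arctan2(M[1,0],M[0,0]))
x=list(map(float,sys.argv[1:5])) # mm, mm, mm, yaw deg
print('t',round(s['time'],2),'p',(p*1000).round(1),'yaw',yaw.round(1),'tilt',np.degrees(np.arccos(-M[2,2])).round(2),'w',round(s['width'],4),'grip',s['grip_force'],'ft',np.array(s['ft_force']).round(1),'q7',s['joint_positions'][6].round(2))
print('shift',(M.T@(np.array(x[:3])-p*1000)).round(1),'turn',round((yaw-x[3]+180)%360-180,1))
E
python3 go.py 523.5 25.5 120 196
```

```text
t 0.4 p [ 217.1 -586.   222.5] yaw 20.3 tilt 0.01 w 0.0869 grip 0.0 ft [ 0.7  0.  -0.5] q7 -0.09
shift [ 499.7 -467.   102.5] turn -175.7
```

```bash
python3 -m crank '[[[250,-233,20,-60,0],[500,-467,20,-90,0],[500,-467,20,-90,0],[500,-467,20,-90,0],[500,-467,20,-90,-0.08],[500,-467,20,-90,-0.08],[500,-467,20,-90,-0.08],[500,-467,20,-90,-0.08],[500,-467,20,-90,-0.08],[500,-467,20,-90,-0.08],[500,-467,20,-130,-0.08],[500,-467,20,-175,-0.08],[500,-467,20,-175,-0.08],[500,-467,60,-175,-0.08],[500,-467,100,-175,-0.08],[500,-467,102,-175.7,-0.08],[500,-467,102,-175.7,-0.08],[500,-467,102,-175.7,-0.08],[500,-467,102,-175.7,-0.08],[500,-467,102,-175.7,-0.08]]]' 30; python3 go.py 523.5 25.5 37 196
```

```text
time: 2.4
ee_pos: [0.5238, 0.0254, 0.1206]
eef_rot: [-0.109, 0.994, -0.0, 0.0]
ft_force: [-0.2, -0.4, 0.2]
width: 0.0396
grip_force: 0.0
t 2.4 p [523.8  25.4 120.6] yaw -167.4 tilt 0.01 w 0.0396 grip 0.0 ft [-0.2 -0.4  0.2] q7 1.45
shift [ 0.3  0.2 83.6] turn -3.4
```

```bash
python3 -m crank '[[[0,0,20,-3.4,-0.08],[0,0,45,-3.4,-0.08],[0,0,65,-3.4,-0.08],[0,0,78,-3.4,-0.08],[0,0,83,-3.4,-0.08],[0,0,83,-3.4,-0.08],[0,0,83,-3.4,-0.08],[0,0,83,-3.4,-1],[0,0,83,-3.4,-1],[0,0,83,-3.4,-1],[0,0,83,-3.4,-1],[0,0,83,-3.4,-1]]]' 30; python3 go.py 523.5 25.5 120 196
```

```text
time: 3.6
ee_pos: [0.5239, 0.0254, 0.0378]
eef_rot: [-0.136, 0.991, -0.0, 0.0]
ft_force: [-0.6, -0.6, 4.2]
width: 0.0198
grip_force: 30.0
t 3.6 p [523.9  25.4  37.8] yaw -164.4 tilt 0.02 w 0.0198 grip 30.00004969071597 ft [-0.6 -0.6  4.2] q7 1.42
shift [  0.4   0.1 -82.2] turn -0.4
```

```bash
python3 -m crank '[[[0,0,-15,0,-1],[0,0,-40,0,-1],[0,0,-70,0,-1],[0,0,-90,0,-1],[0,0,-90,0,-1],[0,0,-90,0,-1],[0,0,-90,0,-1]]]' 40; python3 - <<'E'
from h import *
t,s=Cam('top'),Cam('side'); p=r.read_state()['ee_pos']; print(p, t.pix(p),s.pix(p))
u,v=t.pix(p)[0].astype(int); a=cv2.resize(t.im[v-35:v+45,u-50:u+50],(500,400),interpolation=cv2.INTER_CUBIC)
u2,v2=s.pix(p)[0].astype(int); b=cv2.resize(s.im[v2-45:v2+35,u2-50:u2+10+0],(300,400),interpolation=cv2.INTER_CUBIC)
print(u,v,u2,v2)
cv2.imwrite('pics/k1.png',np.hstack([a,b])[:,:,::-1])
E
```

```text
time: 4.3
ee_pos: [0.5231, 0.0254, 0.1267]
eef_rot: [-0.136, 0.991, 0.0, -0.001]
ft_force: [-0.0, 0.4, -2.2]
width: 0.0193
grip_force: 40.0
[0.52315636 0.02550356 0.12665463] [[338.68081042 219.82017437]] [[313.32189919 203.34966607]]
338 219 313 203
```

View pics/k1.png

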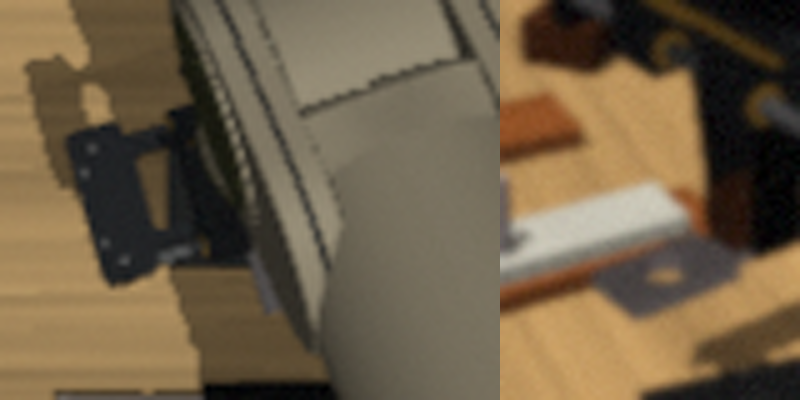

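The top view is blocked by the arm. The side view shows the key level, with its eye at about side pixel (296,213). I'll check it against the prediction.

```bash
python3 - <<'E'
from h import *
s=Cam('side'); m=(s.im.astype(int))
print('eye meas',s.on((296.0,212.9),.125)); 
print('pred pix',s.pix([.4808,.0133,.125]))
# hole = bench-coloured blob enclosed in the grey plate
hsv=cv2.cvtColor(s.im,cv2.COLOR_RGB2HSV)[203:224,281:312]; k=cv2.inRange(hsv,(8,70,60),(25,255,255))
n,l,st,c=cv2.connectedComponentsWithStats(k)
for i in range(1,n): print(st[i],c[i]+[281,203], s.on(c[i]+[281,203],.123))
E
python3 go.py 475.3 363.3 125 185
```

```text
eye meas [[0.47950183 0.00731411 0.125     ]]
pred pix [[295.56647717 211.24769313]]
[20  0  5  3 13] [303. 204.] [[0.50524062 0.03664378 0.123     ]]
[  0   3  31  18 259] [296.24710425 217.61776062] [[ 0.47518542 -0.00570367  0.123     ]]
[11  9  8  3 21] [295.66666667 212.95238095] [[0.47989615 0.01038096 0.123     ]]
t 4.45 p [523.2  25.5 126.7] yaw -164.4 tilt 0.08 w 0.0197 grip 39.9998698476702 ft [-0.5 -0.1 -2. ] q7 1.51
shift [-44.8 338.2   1.9] turn 10.6
```

```bash
python3 -m crank '[[[-15,40,0,4,-1],[-25,90,0,10.6,-1],[-25,140,0,10.6,-1],[-35,190,0,10.6,-1],[-44,240,0,10.6,-1],[-44,290,0,10.6,-1],[-44.8,325,0,10.6,-1],[-44.8,338,0,10.6,-1],[-44.8,338.2,10,10.6,-1],[-44.8,338.2,20,10.6,-1],[-44.8,338.2,24,10.6,-1],[-44.8,338.2,24,10.6,-1],[-44.8,338.2,24,10.6,-1],[-44.8,338.2,24,10.6,-1]]]' 40; python3 go.py 475.3 363.3 95 185;  python3 - <<'E'
from h import *
t,s=Cam('top'),Cam('side'); p=np.array(r.read_state()['ee_pos']); e=p-[.0438,.0038,.0]
u,v=s.pix(e)[0].astype(int); print(u,v,s.pix(e)); b=cv2.resize(s.im[v-25:v+35,u-30:u+50],(640,480),interpolation=cv2.INTER_CUBIC)
cv2.imwrite('pics/k2.png',b[:,:,::-1])
E
```

```text
time: 5.85
ee_pos: [0.4764, 0.3629, 0.1039]
eef_rot: [-0.043, 0.999, 0.0, 0.0]
ft_force: [-0.2, 0.6, -2.2]
width: 0.0196
grip_force: 40.0
t 5.85 p [476.4 362.9 103.9] yaw -175.0 tilt 0.04 w 0.0196 grip 39.99996034428477 ft [-0.2  0.6 -2.2] q7 0.63
shift [1.  0.5 8.9] turn -0.0
233 157 [[233.37955824 157.39169007]]
```

View pics/k2.png

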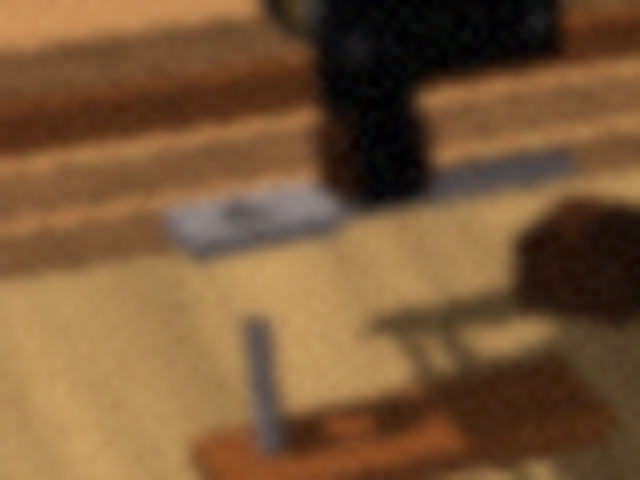

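The post's axis, extended upward in the side view, meets the hole: tip (235.1,172), foot (236.8,188), hole (233.6,158.4). So the sideways alignment is good. I'll check it along the line of sight.

```bash
python3 - <<'E'
from h import *
s=Cam('side')
print('tip',s.on((235.1,171.9),.064),'foot',s.on((236.75,187.8),.014),'hole',s.on((233.6,158.4),.102))
print(s.pix([[.4315,.3595,.064],[.4315,.3595,.014],[.4315,.3635,.014]]))
E
```

```text
tip [[0.43182918 0.35382869 0.064     ]] foot [[0.43216571 0.35683731 0.014     ]] hole [[0.43228987 0.35707419 0.102     ]]
[[234.5138144  171.05585368]
 [236.29410438 187.41551381]
 [235.97126853 186.77574617]]
```

```bash
python3 -m crank '[[[0,0,10,0,-1],[0,0,20,0,-1],[0,0,28,0,-1],[0,0,34,0,-1],[0,0,40,0,-1],[0,0,46,0,-1],[0,0,52,0,-1],[0,0,58,0,-1],[0,0,58,0,-1],[0,0,58,0,-1]]]' 40; python3 go.py 475.3 363.3 22 185
```

```text
time: 7.0
ee_pos: [0.4759, 0.3633, 0.0455]
eef_rot: [-0.044, 0.999, -0.0, -0.0]
ft_force: [-0.7, 0.7, -0.7]
width: 0.0198
grip_force: 40.0
t 7.0 p [475.9 363.3  45.5] yaw -175.0 tilt 0.0 w 0.0198 grip 39.99987297691405 ft [-0.7  0.7 -0.7] q7 0.59
shift [ 0.6  0.  23.5] turn 0.0
```

```bash
python3 -m crank '[[[0,0,6,0,-1],[0,0,12,0,-1],[0,0,17,0,-1],[0,0,20,0,-1],[0,0,22,0,-1],[0,0,23,0,-1],[0,0,23.5,0,-1],[0,0,23.5,0,-1]]]' 40; python3 go.py 475.3 363.3 22 185; python3 - <<'E'
from h import *
s=Cam('side'); b=cv2.resize(s.im[160:210,215:300],(800,470),interpolation=cv2.INTER_CUBIC)
cv2.imwrite('pics/k3.png',b[:,:,::-1])
E
```

```text
time: 7.8
ee_pos: [0.476, 0.3634, 0.0221]
eef_rot: [-0.044, 0.999, 0.0, 0.0]
ft_force: [-0.1, 0.1, -1.5]
width: 0.0195
grip_force: 40.0
t 7.8 p [476.  363.4  22.1] yaw -175.0 tilt 0.01 w 0.0195 grip 39.999976828694344 ft [-0.1  0.1 -1.5] q7 0.57
shift [0.7 0.  0.1] turn 0.0
```

View pics/k3.png

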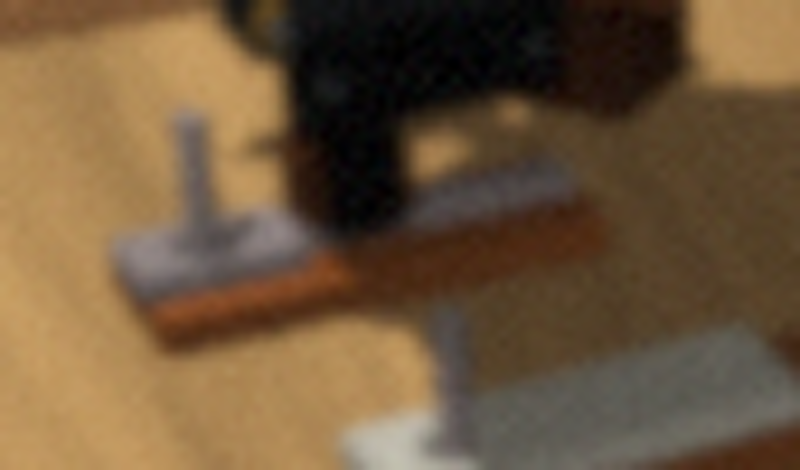

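The post stands through the key's eye (195,180 in the crop) and the key lies on the base. I'll lower it the last millimetre, release and retreat.

```bash
python3 -m crank '[[[0,0,0.7,0,-1],[0,0,1.2,0,-1],[0,0,1.2,0,-1],[0,0,1.2,0,0],[0,0,1.2,0,0],[0,0,1.2,0,0],[0,0,1.2,0,0],[0,0,-15,0,0],[0,0,-45,0,0],[0,0,-90,0,0],[0,0,-130,0,0],[0,0,-160,0,0],[0,0,-160,0,0],[0,0,-160,0,0]]]' 40
python3 go.py 520 -252 180 90
```

```text
time: 9.25
ee_pos: [0.4761, 0.3635, 0.1833]
eef_rot: [-0.044, 0.999, 0.0, 0.001]
ft_force: [-0.3, 0.4, -0.9]
width: 0.0437
grip_force: 0.0
t 9.25 p [476.1 363.5 183.3] yaw -175.0 tilt 0.1 w 0.0437 grip 0.0 ft [-0.3  0.4 -0.9] q7 0.67
shift [  10.1 -617.     2.9] turn 95.0
```

```bash
python3 - <<'E'
from h import *
t,s=Cam('top'),Cam('side')
g=[.5203,-.2548,.1]; print('pred grip',t.pix(g),s.pix(g))
a=cv2.resize(t.im[195:260,395:465],(420,390),interpolation=cv2.INTER_CUBIC)
b=cv2.resize(s.im[280:395,325:430],(356,390),interpolation=cv2.INTER_CUBIC)
for im,(x,y,k),c in((a,(395,195,6),t),(b,(325,280,3.3913),s)):
    for q in np.array([[.5203,-.2548,.109]]): 
        u,v=(c.pix(q)[0]-[x,y])*k; cv2.circle(im,(int(u),int(v)),3,(0,255,0),1)
cv2.imwrite('pics/d1.png',np.hstack([a,b])[:,:,::-1])
k=t.im[195:260,395:465]
E
```

```text
pred grip [[439.39216876 221.69866073]] [[384.2726844  310.16993125]]
```

View pics/d1.png

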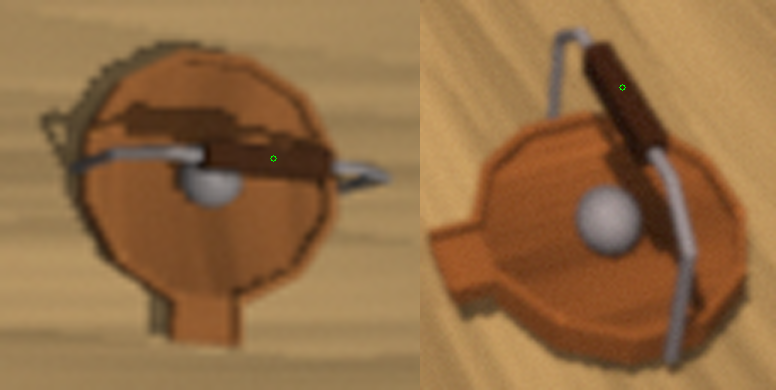

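Top view: the grip runs from (205,155) to (333,163) in the crop, the ball is at (212,182) and the spout edge spans (172–240,345). Side view: the grip's centre is at (626,98) in the crop, close to the prediction.

```bash
python3 - <<'E'
from h import *
t,s=Cam('top'),Cam('side')
T=lambda u,v:(395+u/6,195+v/6); S=lambda u,v:(325+(u-420)/3.3913,280+v/3.3913)
a,b=t.on(T(205,153),.109)[0],t.on(T(333,162),.109)[0]; print('top grip',(a+b)/2,np.linalg.norm(a-b),np.degrees(np.arctan2(*(a-b)[1::-1])))
a,b=s.on(S(597,50),.1)[0],s.on(S(655,145),.1)[0]; print('side grip',(a+b)/2,np.linalg.norm(a-b),np.degrees(np.arctan2(*(a-b)[1::-1])))
print('tri',tri(t,T(269,160),s,S(626,98)))
b,_=tri(t,T(212,181),s,S(609,220)); print('ball',b,_)
for q in(t.on(T(206,346),.024)[0],s.on(S(444,264),.024)[0]): 
    d=q-b; print('spout',q,np.hypot(d[0],d[1]),np.degrees(np.arctan2(d[1],d[0]))-90)
E
python3 go.py 520 -252 180 86.5
```

```text
top grip [ 0.52056227 -0.25277493  0.109     ] 0.05857812253500919 85.83085084949839
side grip [ 0.52389153 -0.25201247  0.1       ] 0.0577092828140091 84.09342607653518
tri (array([ 0.52097922, -0.25546757,  0.10272175]), np.float64(0.0019229065024024444))
ball [ 0.51960654 -0.25532352  0.02576231] 0.0033977605237817793
spout [ 0.43769133 -0.24734416  0.024     ] 0.0823029357983677 84.4363703819065
spout [ 0.44193725 -0.24725811  0.024     ] 0.07808693558806153 84.0714795892091
t 9.45 p [475.5 362.9 181. ] yaw -175.0 tilt 0.1 w 0.0437 grip 0.0 ft [0.4 0.3 0.2] q7 0.67
shift [   9.5 -616.4    1.6] turn 98.5
```

```bash
python3 go.py 520.5 -254 180 84.8; python3 -m crank '[[[0,-50,0,8,0],[2,-100,0,17,0],[4,-150,0,25,0],[5,-200,0,34,0],[6,-250,0,42,0],[7,-300,0,51,0],[8,-350,0,60,0],[9,-400,0,68,0],[9,-450,0,77,0],[9,-500,0,85,0],[9,-550,0,94,0],[9.3,-595,0,100.2,0],[9.3,-618.5,0,100.2,0],[9.3,-618.5,0,100.2,0],[9.3,-618.5,0,100.2,0],[9.3,-618.5,0,100.2,0],[9.3,-618.5,20,100.2,0],[9.3,-618.5,40,100.2,0],[9.3,-618.5,40,100.2,0],[9.3,-618.5,40,100.2,0]]]' 30;python3 go.py 520.5 -254 82 84.8
```

```text
t 9.45 p [475.5 362.9 181. ] yaw -175.0 tilt 0.1 w 0.0437 grip 0.0 ft [0.4 0.3 0.2] q7 0.67
shift [   9.2 -618.4    1.6] turn 100.2
time: 11.45
ee_pos: [0.5209, -0.2527, 0.1425]
eef_rot: [0.738, 0.675, 0.0, -0.0]
ft_force: [0.7, 0.7, 0.9]
width: 0.0435
grip_force: 0.0
t 11.45 p [ 520.9 -252.7  142.5] yaw 84.9 tilt 0.02 w 0.0435 grip 0.0 ft [0.7 0.7 0.9] q7 0.18
shift [-1.4 -0.2 60.5] turn 0.1
```

```bash
python3 -m crank '[[[-1.4,0,15,0,0],[-1.4,0,30,0,0],[-1.4,0,45,0,0],[-1.4,0,55,0,0],[-1.4,0,60,0,-0.2],[-1.4,0,60,0,-0.4],[-1.4,0,60,0,-0.5],[-1.4,0,60,0,-0.58],[-1.4,0,60,0,-0.64],[-1.4,0,60,0,-0.7],[-1.4,0,60,0,-0.8],[-1.4,0,60,0,-1],[-1.4,0,60,0,-1],[-1.4,0,60,0,-1],[-1.4,0,60,0,-1]]]' 40;python3 go.py 520.5 -254 90 84.8
```

```text
time: 12.95
ee_pos: [0.521, -0.2552, 0.0824]
eef_rot: [0.738, 0.674, 0.0, 0.0]
ft_force: [3.1, -0.8, 3.5]
width: 0.0131
grip_force: 40.0
t 12.95 p [ 521.  -255.2   82.4] yaw 84.8 tilt 0.06 w 0.0131 grip 39.99699220061302 ft [ 3.1 -0.8  3.5] q7 0.16
shift [ 1.1 -0.6 -7.6] turn 0.0
```

```bash
python3 -m crank '[[[0,0,-1,0,-1],[0,0,-2,0,-1],[0,0,-4,0,-1],[0,0,-7,0,-1],[0,0,-11,0,-1],[0,0,-16,0,-1],[0,0,-22,0,-1],[0,0,-28,0,-1],[0,0,-34,0,-1],[0,0,-40,0,-1],[0,0,-46,0,-1],[0,0,-51,0,-1],[0,0,-55,0,-1],[0,0,-58,0,-1],[0,0,-60,0,-1],[0,0,-60,0,-1],[0,0,-60,0,-1],[0,0,-60,0,-1]]]' 40;python3 go.py 524.5 -116.3 130.5 0; python3 - <<'E'
from h import *
t,s=Cam('top'),Cam('side')
q=s.pix([.521,-.255,.085])[0]; print(q)
b=cv2.resize(s.im[230:380,310:450],(560,600),interpolation=cv2.INTER_CUBIC)
cv2.imwrite('pics/d2.png',b[:,:,::-1])
E
```

```text
time: 14.75
ee_pos: [0.5204, -0.255, 0.1418]
eef_rot: [0.738, 0.674, -0.0, -0.0]
ft_force: [-0.5, 0.5, -3.4]
width: 0.0134
grip_force: 40.0
t 14.75 p [ 520.4 -255.   141.8] yaw 84.8 tilt 0.02 w 0.0134 grip 39.997309651225805 ft [-0.5  0.5 -3.4] q7 0.18
shift [138.5  -8.5  11.4] turn 84.8
[383.81481358 317.44792236]
```

View pics/d2.png

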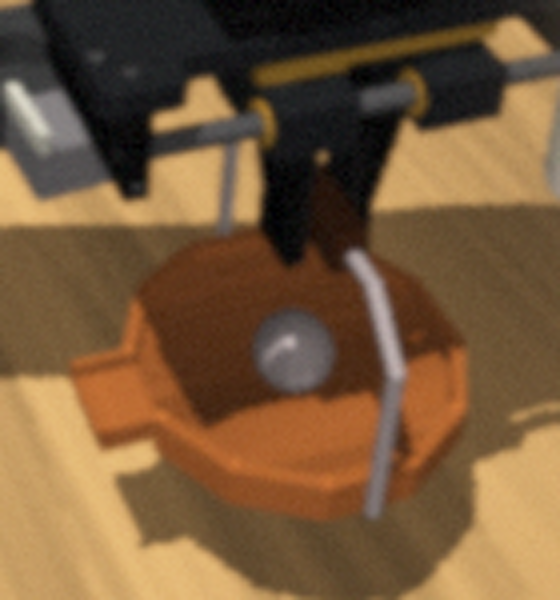

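Held level, with the ball in the middle (295,350 in the crop). Now a gentle quarter turn in place.

```bash
python3 -m crank '[[[0,0,0,1,-1],[0,0,0,3,-1],[0,0,0,6,-1],[0,0,0,10,-1],[0,0,0,15,-1],[0,0,0,21,-1],[0,0,0,27,-1],[0,0,0,33,-1],[0,0,0,39,-1],[0,0,0,45,-1],[0,0,0,51,-1],[0,0,0,57,-1],[0,0,0,63,-1],[0,0,0,69,-1],[0,0,0,74,-1],[0,0,0,78,-1],[0,0,0,81,-1],[0,0,0,83,-1],[0,0,0,84.3,-1],[0,0,0,84.8,-1]]]' 40;python3 go.py 524.5 -116.3 130.5 0
```

```text
time: 16.85
ee_pos: [0.5206, -0.2549, 0.142]
eef_rot: [1.0, -0.0, -0.0, -0.0]
ft_force: [0.7, -0.9, -3.7]
width: 0.0138
grip_force: 40.0
t 16.85 p [ 520.6 -254.9  142. ] yaw -0.0 tilt 0.0 w 0.0138 grip 39.9973342102021 ft [ 0.7 -0.9 -3.7] q7 -1.25
shift [   3.8 -138.7   11.5] turn -0.0
```

```bash
python3 -m crank '[[[0,-1,0,0,-1],[0,-3,0,0,-1],[0,-6,0,0,-1],[0,-10,0,0,-1],[0,-15,0,0,-1],[0,-21,0,0,-1],[0.5,-28,0,0,-1],[1,-36,0,0,-1],[1,-44,0,0,-1],[1.5,-52,0,0,-1],[2,-60,0,0,-1],[2,-68,0,0,-1],[2.5,-76,0,0,-1],[2.5,-84,0,0,-1],[3,-92,0,0,-1],[3,-100,0,0,-1],[3.5,-107,0,0,-1],[3.8,-113,0,0,-1],[3.8,-118,0,0,-1],[3.8,-122,0,0,-1]]]' 40
python3 -m crank '[[[0,-3,0,0,-1],[0,-6,1,0,-1],[0,-9,2,0,-1],[0,-12,3.5,0,-1],[0,-14,5,0,-1],[0,-15.5,6.5,0,-1],[0,-16.3,8,0,-1],[0,-16.6,9.5,0,-1],[0,-16.6,10.5,0,-1],[0,-16.6,11,0,-1],[0,-16.6,11,0,-1],[0,-16.6,11,0,-1],[0,-16.6,11,0,-1],[0,-16.6,11,0,-1]]]' 40
python3 go.py 524.5 -116.3 130.5 0; python3 - <<'E'
from h import *
t,s=Cam('top'),Cam('side')
print('want tip',t.pix([.5245,-.0343,.072]),s.pix([.5245,-.0343,.072]),'ball',s.pix([.5245,-.1163,.073]))
a=cv2.resize(t.im[185:265,320:410],(394,350),interpolation=cv2.INTER_CUBIC)
b=cv2.resize(s.im[185:325,275:435],(400,350),interpolation=cv2.INTER_CUBIC)
cv2.imwrite('pics/f.png',np.hstack([a,b])[:,:,::-1])
E
```

```text
time: 18.85
ee_pos: [0.5244, -0.1326, 0.1421]
eef_rot: [1.0, 0.0, 0.0, 0.0]
ft_force: [-0.3, 0.4, -3.7]
width: 0.0139
grip_force: 40.0
time: 20.25
ee_pos: [0.5244, -0.1165, 0.1311]
eef_rot: [1.0, 0.0, 0.0, 0.0]
ft_force: [0.3, 0.7, -4.0]
width: 0.0134
grip_force: 40.0
t 20.25 p [ 524.4 -116.5  131.1] yaw 0.0 tilt 0.01 w 0.0134 grip 39.99726181849837 ft [ 0.3  0.7 -4. ] q7 -1.5
shift [ 0.1 -0.2  0.6] turn 0.0
want tip [[358.15796439 221.47927846]] [[325.53241273 241.78293932]] ball [[344.15627154 266.72121136]]
```

View pics/f.png

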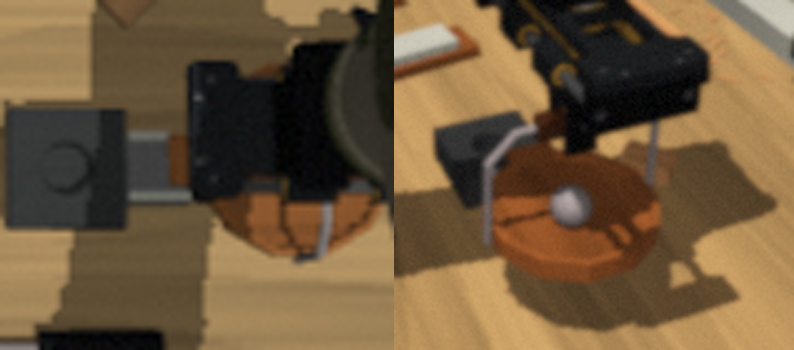

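The spout tip is at top pixel (358.4,221.5) against a target of (358.2,221.5), and the key is gone from the seat. The ball at side (346,268) is about 2 px from nominal, so I'll check whether it is still rolling.

```bash
python3 -m crank '[[[0,0,0,0,-1],[0,0,0,0,-1],[0,0,0,0,-1],[0,0,0,0,-1],[0,0,0,0,-1],[0,0,0,0,-1],[0,0,0,0,-1],[0,0,0,0,-1],[0,0,0,0,-1],[0,0,0,0,-1]]]' 40 | head -1; python3 - <<'E'
from m import *
for i in range(6):
    s=Cam('side'); k=blob(s,(0,0,85),(180,70,255),(335,256,358,281)); (c,rad)=cv2.minEnclosingCircle(k); m=cv2.moments(k.reshape(-1,1,2)); c=(m['m10']/m['m00'],m['m01']/m['m00'])
    print(np.round(c,2),round(rad,1),(s.on(c,.0735)[0]*1000).round(1))
E
```

```text
time: 21.35
[344.46 267.28] 7.5 [ 524.  -118.4   73.5]
[344.42 267.04] 7.4 [ 524.3 -117.8   73.5]
[344.43 267.11] 7.5 [ 524.2 -118.    73.5]
[344.49 267.2 ] 7.5 [ 524.2 -118.2   73.5]
[344.53 267.18] 7.5 [ 524.3 -118.2   73.5]
[344.47 267.21] 7.5 [ 524.1 -118.3   73.5]
```

```bash
python3 - <<'E'
from m import *
t=Cam('top'); u,v=t.pix([.476,.3635,.046])[0].astype(int)
k=blob(t,(0,120,10),(20,255,95),(u-12,v-12,u+12,v+12)); print('key grip',rect(t.on(k,.046)))
k=blob(t,(0,0,85),(180,75,220),(205,200,240,275)); print('plate/bar',rect(t.on(k,.022)))
s=r.read_state(); print(s['time'],np.abs(s['joint_vel']).max(),s['ft_force'],s['grip_force'])
r.close_job()
E
```

```text
key grip ((475.7, 359.3), (34.3, 25.4), 2.4)
plate/bar ((432.2, 358.9), (49.8, 28.9), 2.2)
21.7 0.001709806196202337 [ 0.99932194 -0.03579395 -3.60695548] 39.99725768342614
the job is handed in; nothing more can be done
```

The key hangs by its eye flat on the free stand, and the dish is held still and level over the chute with the spout towards the cup, about 3 cm above the guides, and the ball at rest in the middle; handed in at 21.7 s.

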